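Open both leaves of the instrument cabinet

ROBOT

A 6-joint arm with a two-finger parallel gripper is mounted at the origin on a cart in front of the work surface, level with it; the furniture and walls round the work are solid. World frame = base frame: x ahead of the robot, y to its left, z up, the work surface at z = 0. Lengths are in m, angles in rad, forces in N, time in s.
With the tool pointing down it reaches from about 0.3 to 0.875 m from the base axis. Payload 6.4 kg.
Tool frame: the origin (TCP) lies on the centre line of the jaws, within the pads' length; the fingertips stand 11 mm ahead of it and the grasp point (between the pads) lies 8 mm behind it; x points along the fingers, y is the direction in which the jaws open and shut, and the axes are right-handed (so a half turn about x gives the same grasp; the last joint's range is limited). The gripper opens to 85 mm and grips with 20 to 120 N. Pads are 22 mm wide; open, the fingers measure 114 mm over their backs; the gripper's body (76 mm by 85 mm) begins 54 mm behind the grasp point. The pads swing forward as they close: fully open they stand 13 mm farther back than shut.
Start: joints at [1.034, 0.181, 1.607, -0, 1.354, -0.206], TCP at [0.187, 0.544, 0.242] pointing down, gripper open.
Joint ranges: [-2.99, 2.99], [-0.89, 2.07], [0.3, 2.58], [-1.14, 4.28], [0, 2.63], [-3.12, 3.12]. Speed limits (rad/s): [2.57, 2.57, 3.01, 3.14, 3.14, 3.14].

INTERFACE

Orientations are given as a unit quaternion [w, x, y, z].
In Python, from bench import ctrl, camera, hand_in gives the robot as it stands. The module is installed in compiled form; this text tells all that it offers.
- The arm moves only by the tool drive_tool, never from a script. Its argument "increments" is a list of rows, each a list of 7 numbers: the shift along the tool's x, y, z in m, then the turn, a rotation vector about the tool's x, y, z in degrees, then the gripper's target within -1 to 1 (fully open at 1, half-way at 0, shut at -1). In form: [[dx, dy, dz, rx, ry, rz, claw], ...]. A call has 1 to 10 rows; each row shifts and turns the commanded pose from where the row before left it, along the tool's axes as they then stand; what a row does not reach is not made up. A row lasts 1/8 s, in which the tool goes at most 62.5 mm and 10.7 degrees, less where a joint would pass 70% of its speed; a pose out of reach is approached as far as the arm can. A call is refused whole if a number of a shift passes 0.0625 or a number of a turn 10.7, either way. A call with a gripper value outside its range is refused whole. The fingers move at their own pace and stop on an object; the grip force is fixed at half the most. Time passes only in rows, so rows that do not move let the fingers close. It gives the time, the measured TCP pose, the force and the opening at its end, in the units of the state.
- ctrl.get_obs(): the state, without advancing time (a new reading comes with each control period).
- camera(name): name is "side" or "top"; returns a dict with "img" (400x640x3 uint8, red, green, blue), "depth" (400x640 float32, m along the optical axis (not along the pixel's ray), 0 where there is no reading), "fx", "fy", "cx", "cy" (pixels), "world_from_camera" (4x4, takes a point from camera to world coordinates). Camera axes: x right, y down, z forward; pixel columns grow to the right and rows downward; lengths in m; the calibration is good to about 2 mm. A picture is of the moment at which its call begins.
- hand_in(): hands the job in, once; it reports no verdict.
The state is a dict: "time_s": time; "q": joint angles; "dq": joint speeds; "joint_efforts": joint torques, N m; "eef_pos": TCP position; "eef_rot": TCP orientation; "wrist_force": force on the tool from outside, world axes, zero at the start; "torque": the same for the moment, N m; "opening": opening from 0.0 (shut) to 1.0 (fully open).
Only numpy, scipy, OpenCV 4.12 (cv2) and the standard library are available. Lean on these libraries where they do the work, as an engineer would, in place of code of your own. Each camera call takes 0.05 s, during which the arm holds its last target.

TASK

Open up the small instrument cabinet so that the wide dish inside can be taken out later: swing the right-hand (active) door wide open, about square to the cabinet front, then push the flush bolt uncovered on the edge of the left-hand (passive) door fully down, and swing that door wide open too. Leave both doors standing about square to the front with the bolt down, and do not shift the tape roll or the green carton beside the cabinet.

Things in the scene. Friction and masses are not known exactly. Their poses are not given: they have to be found in the camera images.
- cabinet: Stainless bench-top instrument cabinet with two white doors, 260 mm wide, 246 tall, 150 deep, fixed. Origin on the bench under the doors' meeting line, in the front plane of the steel body; x points into the cabinet, y to its left, z up. Closed door fronts stand 24 mm before that plane, door tops at 235 mm. The right, active door laps 33 mm over the left, passive door and hides its flush bolt.
- active_door (a joint): Angle of the right (active) door, rad: 0 shut, 1.57 square to the cabinet front, stop at 1.75. It may stand slightly ajar at the start. Hinged at its right edge, opens towards the robot against light friction (about 0.1 N m) and stays where it is left.
- passive_door (a joint): Angle of the left (passive) door, rad: 0 shut, 1.57 square to the cabinet front, stop at 1.75. Hinged at its left edge, opens towards the robot, light friction, stays where it is left. Held shut by its flush bolt.
- flush_bolt (a joint): Travel of the flush bolt, m: 0 is up (its rod stands about 13 mm in the cabinet's head and holds the passive door; top of its thumb piece 208 mm above the bench), 0.018 is right down (fully drawn, rod clear). It takes about 3 to 5 N and stays where it is put.
- active_pull (a point): Grip point of the active door's pull: an upright round steel bar, 12 mm thick and 96 mm long, its axis 36 mm in front of the door's face and 100 mm from the hinge line. This point is on the bar's axis 11 mm below its top end, 218 mm above the bench; nothing is above it.
- passive_pull (a point): The same point on the passive door's identical pull: bar axis 36 mm in front of the face, 62 mm from that door's hinge line, point 11 mm below the top end. The two bars are 98 mm apart when both doors are shut.
- bolt_thumb (a point): Middle of the top of the flush bolt's black thumb piece, 16 mm wide, 10 high, which stands 20 mm forward from the passive door's set-back edge strip (level with the steel body's front plane), 10 mm left of the meeting line. Push it straight down. Covered until the active door is open; then free to the right, but the door's 24 mm thick front begins 17 mm left of it.
- active_hinge (a point): On the active door's hinge line, at the height of the pull's grip point. The hinge line is upright, at the door's front outer edge, 130 mm right of the meeting line.
- passive_hinge (a point): On the passive door's hinge line (front outer edge, 130 mm left of the meeting line), at the height of the pull's grip point.
- tape_roll_mid (a point): Centre of the roll of beige masking tape (110 mm across, 25 mm high) that lies flat left of the cabinet; leave it.
- label_carton_mid (a point): Centre of the small pale green carton (40 x 63 x 28 mm) left of the cabinet; leave it.

How it is judged:
By the outcome, as a careful person would: the job done as asked, in the order asked, and still so for the second after the job is handed in, with the robot touching nothing.
It also fails if it takes over 61 s, if anything falls off the work surface, if the arm or the gripper's body presses on something with over 40 N, if the wrist force passes 120 N, or if a joint passes its speed limit or range.

## Working session

There is one attempt and no reset: what is moved stays moved. The work goes in short steps, Python scripts to look and compute and a tool call to move; the robot and the scene stay as the last step left them, time stands still between calls to the robot, and variables do not carry over. Pictures are saved under pics/ and viewed, and the job is handed in when it is done.

Besides the shell and the picture viewer there is one more tool, called after "Request:" as name(argument=value, ...), one argument or row to a line, values as JSON. drive_tool: Moves the arm, as the interface text tells. Its arguments: {"type":"object","properties":{"increments":{"type":"array","items":{"type":"array","items":{"type":"number"}}}},"required":["increments"]}

```bash
mkdir -p pics
cat > h.py <<'E'
import numpy as np,cv2
from bench import ctrl,camera,hand_in
def snap(n,tag):
    c=camera(n); cv2.imwrite(f'pics/{tag}.png',c['img'][:,:,::-1]); np.savez(f'pics/{tag}.npz',**c); return c
def pt(c,u,v,d=None):
    d=c['depth'][v,u] if d is None else d
    p=np.array([(u-c['cx'])*d/c['fx'],(v-c['cy'])*d/c['fy'],d,1]); return (c['world_from_camera']@p)[:3]
def cloud(c):
    v,u=np.mgrid[:400,:640]; d=c['depth']
    p=np.stack([(u-c['cx'])*d/c['fx'],(v-c['cy'])*d/c['fy'],d,np.ones_like(d)],-1)
    w=(p@np.asarray(c['world_from_camera']).T)[...,:3]; w[d==0]=np.nan; return w
E
python3 - <<'E'
from h import *
for n in('side','top'):
    c=snap(n,n+'0'); print(n,c['fx'],c['cx'],c['cy'],np.round(c['world_from_camera'],3).tolist())
o=ctrl.get_obs()
for k in o: print(k,np.round(o[k],3))
E
```

```text
side 474.4307441041939 325.857141027768 202.39809055662548 [[-1.0, -0.026, 0.011, 0.484], [-0.025, 0.672, -0.74, 0.803], [0.012, -0.74, -0.672, 0.8], [0.0, 0.0, 0.0, 1.0]]
top 514.8207758204333 325.4648061182331 204.70767971731163 [[-0.085, -0.971, 0.222, 0.223], [-0.996, 0.082, -0.024, 0.072], [0.005, -0.223, -0.975, 1.362], [0.0, 0.0, 0.0, 1.0]]
time_s 0.1
q [ 1.034  0.182  1.608 -0.     1.354 -0.206]
dq [ 0.002 -0.001 -0.003  0.003  0.     0.001]
joint_efforts [ 1.0000e-03 -4.4587e+01 -3.5224e+01 -0.0000e+00  4.0000e-03 -0.0000e+00]
eef_pos [0.186 0.543 0.241]
eef_rot [ 0.697  0.116  0.698 -0.117]
wrist_force [-0.214 -0.579  0.175]
torque [-0.019  0.023 -0.088]
opening 0.998
```

View pics/side0.png

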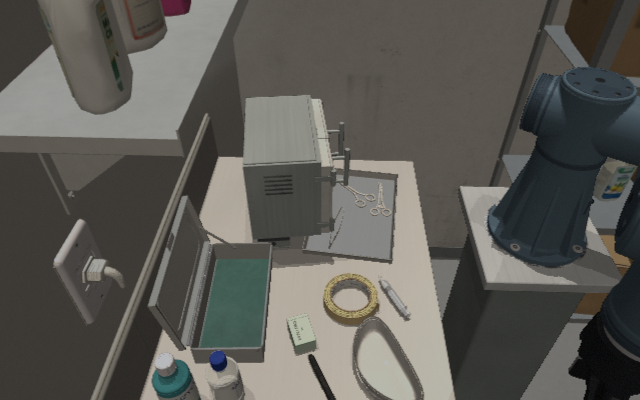

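View pics/top0.png

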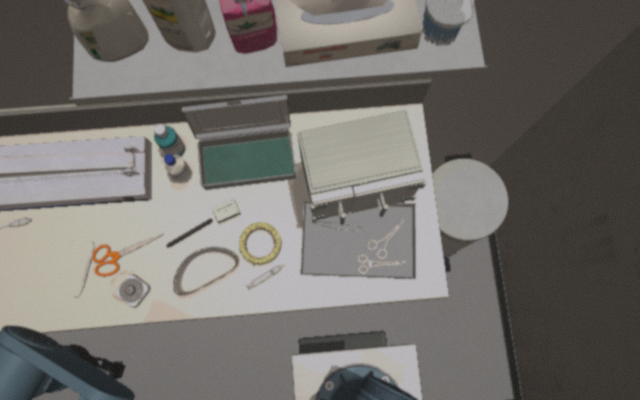

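The side view shows the cabinet at about (290,165) with its doors facing right, towards the robot. The top view shows the cabinet top at about (360,155), with the pulls at about (342,212) and (381,205). I'll enlarge both.

Run:
```python
from h import *
c=np.load('pics/top0.npz'); i=c['img'][100:250,285:445,::-1]; cv2.imwrite('pics/t0c.png',cv2.resize(i,None,fx=5,fy=4,interpolation=3)[:600])
c2=np.load('pics/side0.npz'); i=c2['img'][85:255,230:400,::-1]; cv2.imwrite('pics/s0c.png',cv2.resize(i,None,fx=3.5,fy=3.5,interpolation=3))
w=cloud(c)
# cabinet top plane
m=(w[...,2]>.22)&(w[...,2]<.262); vv,uu=np.where(m); s=(uu>290)&(uu<440)&(vv>100)&(vv<230)
m2=np.zeros_like(m); m2[vv[s],uu[s]]=1
top=m2&(w[...,2]>.2405)
P=w[top][:,:2].astype(np.float32); r=cv2.minAreaRect(P); print(r,cv2.boxPoints(r)); print(np.median(w[top][:,2]))
d=m2&(w[...,2]<.2405)&(w[...,2]>.229)
P=w[d][:,:2].astype(np.float32); print(len(P)); r=cv2.minAreaRect(P); print(r,cv2.boxPoints(r))
for v in range(180,222,2): print(v,' '.join('%.3f,%.3f,%.3f'%tuple(w[v,u]) for u in (325,335,342,350,381,400)))
```

```text
((0.5967710614204407, -0.043542131781578064), (0.15380816161632538, 0.26053696870803833), 7.474331378936768) [[ 0.50357485  0.07561566]
 [ 0.53746605 -0.1827076 ]
 [ 0.6899673  -0.16269992]
 [ 0.6560761   0.09562333]]
0.2472761557259272
1344
((0.5657439827919006, -0.04724717140197754), (0.21828553080558777, 0.2598395347595215), 7.517202854156494) [[ 0.4405426   0.06727753]
 [ 0.47453585 -0.19032884]
 [ 0.6909454  -0.16177186]
 [ 0.65695214  0.09583449]]
180 0.534,0.041,0.245 0.532,0.018,0.245 0.530,0.003,0.247 0.529,-0.015,0.247 0.525,-0.086,0.238 0.523,-0.130,0.233
182 0.529,0.041,0.247 0.527,0.019,0.248 0.526,0.003,0.244 0.525,-0.015,0.243 0.521,-0.086,0.235 0.518,-0.129,0.233
184 0.523,0.042,0.250 0.524,0.019,0.242 0.521,0.004,0.248 0.521,-0.015,0.242 0.516,-0.085,0.237 0.513,-0.128,0.236
186 0.520,0.042,0.245 0.518,0.019,0.245 0.517,0.004,0.243 0.518,-0.015,0.236 0.512,-0.085,0.234 0.510,-0.129,0.230
188 0.516,0.042,0.244 0.515,0.020,0.239 0.514,0.004,0.240 0.513,-0.014,0.237 0.508,-0.084,0.234 0.510,-0.132,0.210
190 0.511,0.043,0.245 0.512,0.020,0.234 0.511,0.004,0.233 0.509,-0.
[... 1077 characters left out ...]
0.001
210 0.485,0.044,0.151 0.490,0.019,0.121 0.470,0.007,0.209 0.501,-0.023,0.055 0.467,-0.085,0.186 0.500,-0.161,0.004
212 0.487,0.044,0.123 0.490,0.018,0.095 0.465,0.007,0.210 0.507,-0.026,-0.002 0.464,-0.086,0.174 0.494,-0.160,0.005
214 0.487,0.044,0.098 0.489,0.018,0.075 0.456,0.009,0.230 0.501,-0.025,0.000 0.462,-0.087,0.162 0.490,-0.160,0.002
216 0.484,0.044,0.084 0.499,0.016,0.003 0.452,0.009,0.228 0.495,-0.025,0.004 0.461,-0.089,0.144 0.483,-0.159,0.006
218 0.496,0.043,0.001 0.494,0.016,0.001 0.449,0.009,0.217 0.489,-0.024,0.007 0.482,-0.107,0.007 0.478,-0.158,0.003
220 0.491,0.043,-0.003 0.489,0.016,-0.003 0.450,0.008,0.192 0.484,-0.024,0.003 0.478,-0.107,-0.001 0.474,-0.159,-0.003
```

View pics/t0c.png

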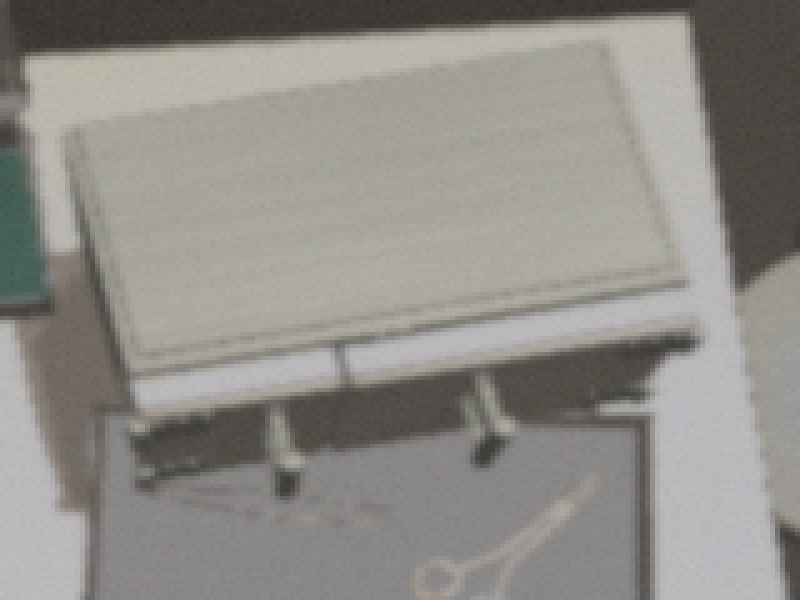

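View pics/s0c.png

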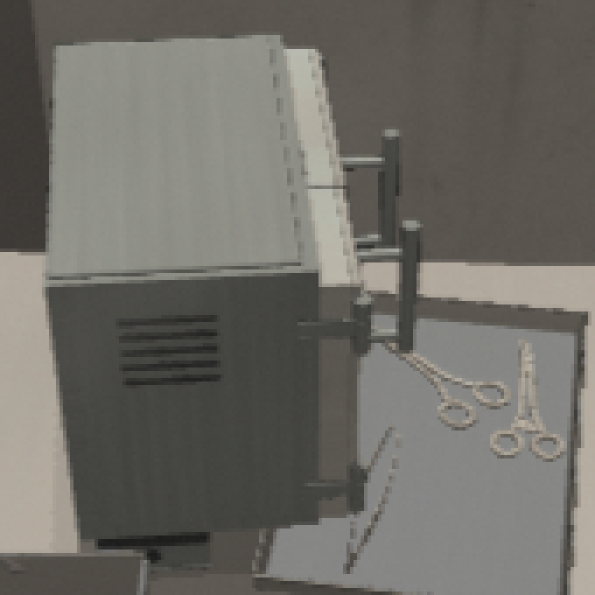

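```bash
cat >> h.py <<'E'
O=np.array([.5225,-.053]); yaw0=np.radians(7.47)
CX=np.array([np.cos(yaw0),np.sin(yaw0)]); CY=np.array([-CX[1],CX[0]])
def c2w(x,y): return O+x*CX+y*CY
def w2c(w): d=w[...,:2]-O; return np.stack([d@CX,d@CY,w[...,2]],-1)
from scipy.spatial.transform import Rotation as Ro
def pose():
    o=ctrl.get_obs(); q=o['eef_rot']; return np.array(o['eef_pos']),Ro.from_quat([q[1],q[2],q[3],q[0]]),o
def RV(yaw,tilt=0):
    # tool down, tool y at yaw (deg); 
    y=np.array([np.cos(np.radians(yaw)),np.sin(np.radians(yaw)),0]); x=np.array([0,0,-1.]); 
    R=Ro.from_matrix(np.stack([x,y,np.cross(x,y)],1))
    return R
def rows(wps,p=None,R=None):
    "wps: list of (xyz, Rotation); prints incremental rows"
    if p is None: p,R,_=pose()
    for q,S in wps:
        d=R.inv().apply(np.array(q)-p); t=(R.inv()*S).as_rotvec(degrees=True)
        print(np.round(d,4).tolist(),np.round(t,1).tolist()); p,R=np.array(q),S
def interp(p0,y0,p1,y1,n): return [(np.array(p0)+(np.array(p1)-p0)*k/n, RV(y0+(y1-y0)*k/n)) for k in range(1,n+1)]
E
python3 - <<'E'
from h import *
for n in('top0','side0'):
    c=np.load(f'pics/{n}.npz'); w=w2c(cloud(c))
    for nm,yc in(('act',-.03),('pas',.068)):
        m=(abs(w[...,1]-yc)<.02)&(w[...,0]<-.045)&(w[...,0]>-.09)&(w[...,2]>.16)&(w[...,2]<.24)
        P=w[m]; print(n,nm,len(P),np.round(np.median(P,0),4),P[:,1].min(),P[:,1].max(),np.round(np.percentile(P,[5,95],0),4).tolist())
    m=(w[...,2]>.2)&(w[...,2]<.23)&(abs(w[...,0]+.024)<.008)
    for a,b in((-.16,-.1),(-.1,-.05),(-.02,.03),(.04,.12)):
        k=m&(w[...,1]>a)&(w[...,1]<b); print(a,k.sum(),np.median(w[k][:,0]) if k.sum() else '')
p,R,o=pose(); print(p)
rows(interp(p,71,[*c2w(-.06,-.03),.30],-82.5,15))
E
```

```text
top0 act 68 [-0.0616 -0.0282  0.2089] -0.03584895028984987 -0.023736714493270382 [[-0.0659, -0.0332, 0.1675], [-0.0475, -0.0246, 0.2296]]
top0 pas 56 [-0.062   0.0693  0.2118] 0.06312570485889335 0.07413528272485584 [[-0.0653, 0.0638, 0.17], [-0.0475, 0.0735, 0.23]]
-0.16 69 -0.02516074103811175
-0.1 67 -0.023686703719915256
-0.02 63 -0.024562558515191745
0.04 127 -0.02347600286711317
side0 act 162 [-0.0592 -0.0256  0.2009] -0.03340467032332626 -0.020485479634166363 [[-0.0652, -0.0316, 0.1642], [-0.0516, -0.0226, 0.2283]]
side0 pas 176 [-0.0582  0.0723  0.2029] 0.06497350426388657 0.0767931908066864 [[-0.0644, 0.0682, 0.1647], [-0.05, 0.0757, 0.2286]]
-0.16 11 -0.02811050846313528
-0.1 0 
-0.02 1 -0.025123135222749338
0.04 10 -0.029524543277744515
[0.18647907 0.54342775 0.24146095]
[-0.0039, -0.0339, 0.0314] [10.3, -0.0, 0.1]
[-0.0039, -0.0278, 0.037] [10.2, 0.0, 0.0]
[-0.0039, -0.0207, 0.0413] [10.2, 0.0, 0.0]
[-0.0039, -0.0131, 0.0443] [10.2, 0.0, 0.0]
[-0.0039, -0.005, 0.0459] [10.2, 0.0, 0.0]
[-0.0039, 0.0032, 0.0461] [10.2, 0.0, 0.0]
[-0.0039, 0.0114, 0.0448] [10.2, 0.0, 0.0]
[-0.0039, 0.0192, 0.0421] [10.2, 0.0, 0.0]
[-0.0039, 0.0263, 0.038] [10.2, 0.0, 0.0]
[-0.0039, 0.0327, 0.0327] [10.2, 0.0, 0.0]
[-0.0039, 0.0379, 0.0264] [10.2, 0.0, 0.0]
[-0.0039, 0.042, 0.0192] [10.2, 0.0, 0.0]
[-0.0039, 0.0448, 0.0114] [10.2, 0.0, 0.0]
[-0.0039, 0.0461, 0.0033] [10.2, 0.0, 0.0]
[-0.0039, 0.046, -0.0049] [10.2, 0.0, 0.0]
```

Request:
drive_tool(
  increments=[
    [-0.004,-0.034,0.031,10.2,0,0,0],
    [-0.004,-0.028,0.037,10.2,0,0,0],
    [-0.004,-0.021,0.041,10.2,0,0,0],
    [-0.004,-0.013,0.044,10.2,0,0,0],
    [-0.004,-0.005,0.046,10.2,0,0,0],
    [-0.004,0.003,0.046,10.2,0,0,0],
    [-0.004,0.011,0.045,10.2,0,0,0],
    [-0.004,0.019,0.042,10.2,0,0,0],
    [-0.004,0.026,0.038,10.2,0,0,0],
    [-0.004,0.033,0.033,10.2,0,0,0],
  ],
)

```text
time_s: 1.35
eef_pos: [0.3734, 0.1199, 0.2823]
eef_rot: [0.347, 0.616, 0.347, -0.616]
wrist_force: [1.3, 0.7, -0.1]
opening: 0.495
```

Request:
drive_tool(
  increments=[
    [-0.004,0.038,0.026,10.2,0,0,0],
    [-0.004,0.042,0.019,10.2,0,0,0],
    [-0.004,0.045,0.011,10.2,0,0,0],
    [-0.004,0.046,0.003,10.2,0,0,0],
    [-0.004,0.046,-0.005,10.2,0,0,0],
    [0,0,0,0,0,0,0],
    [0,0,0,0,0,0,0],
  ],
)

```text
time_s: 2.22
eef_pos: [0.4689, -0.0881, 0.3017]
eef_rot: [-0.05, -0.705, -0.05, 0.706]
wrist_force: [0.1, 0.3, 0.2]
opening: 0.501
```

Run:
```python
from h import *
p,R,o=pose(); print(p,R.as_matrix().round(3).tolist(),np.round(o['q'],3),o['time_s'])
snap('top','top1'); c=np.load('pics/top1.npz'); i=c['img'][100:250,285:445,::-1]; cv2.imwrite('pics/t1c.png',cv2.resize(i,None,fx=4,fy=4,interpolation=3))
rows([([*c2w(-.06,-.029),.285],RV(-82.5)),([*c2w(-.06,-.029),.21],RV(-82.5))])
```

```text
[ 0.46894588 -0.08805443  0.30165288] [[-0.001, 0.141, -0.99], [0.001, -0.99, -0.141], [-1.0, -0.001, 0.001]] [-0.435 -0.09   1.769  0.     1.465  0.994] 2.225
[0.0168, 0.0016, 0.0024] [0.6, 0.1, 0.1]
[0.075, 0.0, -0.0] [0.0, 0.0, 0.0]
```

View pics/t1c.png

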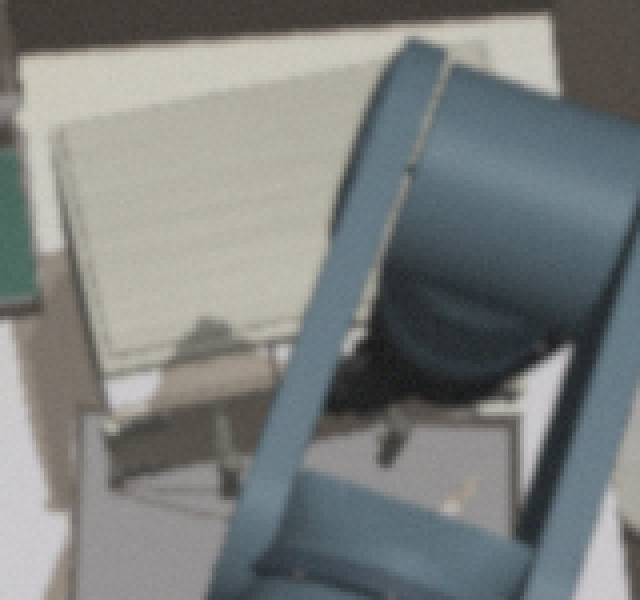

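The arm hides the pull from the top camera. The tool stands over it within 3 mm by calibration, so I'll descend, then close.

Request:
drive_tool(
  increments=[
    [0.017,0.002,0.002,0.6,0,0,0],
    [0.025,0,0,0,0,0,0],
    [0.025,0,0,0,0,0,0],
    [0.025,0,0,0,0,0,0],
    [0,0,0,0,0,0,0],
  ],
)

```text
time_s: 2.9
eef_pos: [0.4657, -0.0892, 0.2075]
eef_rot: [-0.045, -0.704, -0.047, 0.707]
wrist_force: [-0.3, 0.2, 0.7]
opening: 0.501
```

Run:
```python
from h import *
snap('side','side1'); c=np.load('pics/side1.npz'); i=c['img'][85:235,260:420,::-1]; cv2.imwrite('pics/s1c.png',cv2.resize(i,None,fx=4,fy=4,interpolation=3))
```

```text
(no output)
```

View pics/s1c.png

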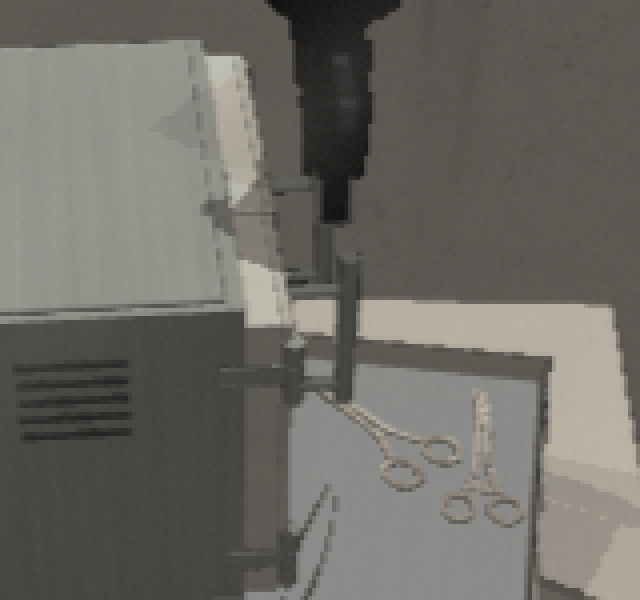

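The finger tips straddle the bar at about (325,215) in the crop. Closing now.

Request:
drive_tool(
  increments=[
    [0,0,0,0,0,0,-1],
    [0,0,0,0,0,0,-1],
    [0,0,0,0,0,0,-1],
    [0,0,0,0,0,0,-1],
  ],
)

```text
time_s: 3.45
eef_pos: [0.4683, -0.0905, 0.2116]
eef_rot: [0.046, 0.706, 0.046, -0.705]
wrist_force: [-1.0, 4.5, 6.7]
opening: 0.118
```

Run:
```python
from h import *
p,R,o=pose(); print(p,w2c(p),o['wrist_force'],R.as_matrix().round(3).tolist())
H=c2w(-.024,-.13); r=p[:2]-H; print(r, np.hypot(*r))
n=10; th=92; y0=np.degrees(np.arctan2(R.as_matrix()[1,1],R.as_matrix()[0,1])); print(y0)
W=[]
for k in range(1,n+1):
    a=np.radians(th*k/n); W.append(([*(H+[r[0]*np.cos(a)-r[1]*np.sin(a),r[0]*np.sin(a)+r[1]*np.cos(a)]),p[2]],RV(y0+th*k/n)))
rows(W,p,RV(y0))
```

```text
[ 0.46829513 -0.09052276  0.21158266] [-0.05862306 -0.03015729  0.21158266] [-0.95385398  4.47425202  6.72054684] [[0.002, 0.13, -0.992], [0.0, -0.992, -0.13], [-1.0, 0.0, -0.002]]
[-0.04730947  0.09449411] 0.10567555642480753
-82.53718075180939
[-0.0, 0.0068, 0.0155] [-9.2, 0.0, 0.0]
[0.0, 0.0068, 0.0155] [-9.2, 0.0, 0.0]
[0.0, 0.0068, 0.0155] [-9.2, 0.0, 0.0]
[-0.0, 0.0068, 0.0155] [-9.2, 0.0, 0.0]
[0.0, 0.0068, 0.0155] [-9.2, 0.0, 0.0]
[-0.0, 0.0068, 0.0155] [-9.2, 0.0, 0.0]
[0.0, 0.0068, 0.0155] [-9.2, 0.0, 0.0]
[0.0, 0.0068, 0.0155] [-9.2, 0.0, 0.0]
[0.0, 0.0068, 0.0155] [-9.2, 0.0, 0.0]
[0.0, 0.0068, 0.0155] [-9.2, 0.0, 0.0]
```

Request:
drive_tool(
  increments=[
    [0,0.0031,0.0079,-4.6,0,0,-1],
    [0,0.0031,0.0079,-4.6,0,0,-1],
    [0,0.0031,0.0079,-4.6,0,0,-1],
    [0,0.0031,0.0079,-4.6,0,0,-1],
    [0,0.0031,0.0079,-4.6,0,0,-1],
    [0,0.0031,0.0079,-4.6,0,0,-1],
  ],
)

```text
time_s: 4.2
eef_pos: [0.4297, -0.1235, 0.2116]
eef_rot: [0.214, 0.675, 0.214, -0.673]
wrist_force: [-0.4, 2.7, 5.2]
opening: 0.12
```

Forces are small, so I'll continue the arc.

Request:
drive_tool(
  increments=[
    [0,0.0031,0.0079,-4.6,0,0,-1],
    [0,0.0031,0.0079,-4.6,0,0,-1],
    [0,0.0031,0.0079,-4.6,0,0,-1],
    [0,0.0031,0.0079,-4.6,0,0,-1],
    [0,0.0031,0.0079,-4.6,0,0,-1],
    [0,0.0031,0.0079,-4.6,0,0,-1],
    [0,0.0031,0.0079,-4.6,0,0,-1],
  ],
)

```text
time_s: 5.08
eef_pos: [0.4102, -0.1791, 0.2116]
eef_rot: [0.393, 0.589, 0.392, -0.588]
wrist_force: [1.0, 2.3, 5.1]
opening: 0.118
```

Request:
drive_tool(
  increments=[
    [0,0.0031,0.0079,-4.6,0,0,-1],
    [0,0.0031,0.0079,-4.6,0,0,-1],
    [0,0.0031,0.0079,-4.6,0,0,-1],
    [0,0.0031,0.0079,-4.6,0,0,-1],
    [0,0.0031,0.0079,-4.6,0,0,-1],
    [0,0.0031,0.0079,-4.6,0,0,-1],
    [0,0.0031,0.0079,-4.6,0,0,-1],
    [0,0,0,0,0,0,-1],
    [0,0,0,0,0,0,-1],
  ],
)

```text
time_s: 6.2
eef_pos: [0.4234, -0.2362, 0.2116]
eef_rot: [0.54, 0.458, 0.538, -0.457]
wrist_force: [4.1, 2.5, 4.5]
opening: 0.117
```

Run:
```python
from h import *
p,R,o=pose(); print(p,w2c(p),o['wrist_force'],o['time_s'],np.round(o['q'],3))
H=c2w(-.024,-.13); r=w2c(p)[:2]-[-.024,-.13]; print(r,np.hypot(*r),np.degrees(np.arctan2(r[1],r[0]))-109.06)
snap('side','side2'); c=np.load('pics/side2.npz'); i=c['img'][85:285,230:430,::-1]; cv2.imwrite('pics/s2c.png',cv2.resize(i,None,fx=3,fy=3,interpolation=3))
```

```text
[ 0.42338368 -0.23623457  0.21155519] [-0.12209692 -0.16879364  0.21155519] [4.0658049  2.47311477 4.45917127] 6.2 [-7.550e-01  5.000e-03  1.863e+00  1.000e-03  1.271e+00 -9.180e-01]
[-0.09809692 -0.03879364] 0.10548910700270174 -267.4830643577717
```

View pics/s2c.png

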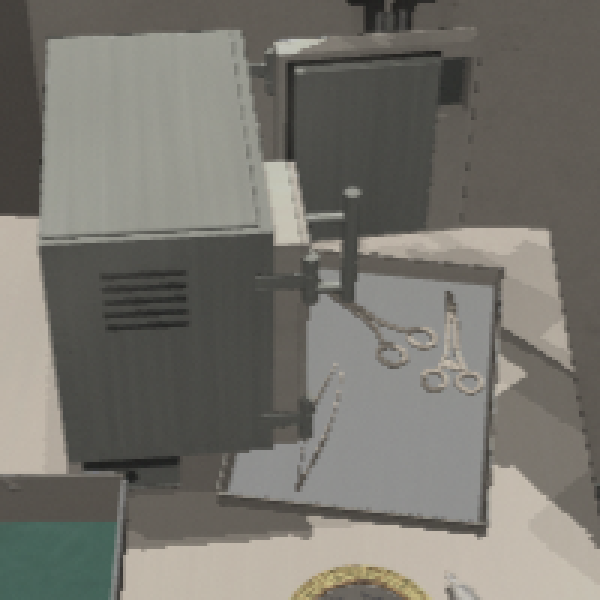

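The active door stands about square to the front, by arc geometry 92°. Releasing and lifting.

Request:
drive_tool(
  increments=[
    [0,0,0,0,0,0,0],
    [0,0,0,0,0,0,0],
    [0,0,0,0,0,0,0],
    [-0.02,0,0,0,0,0,0],
    [-0.03,0,0,0,0,0,0],
    [-0.04,0,0,0,0,0,0],
    [-0.02,0,0,0,0,0,-1],
    [0,0,0,0,0,0,-1],
  ],
)

```text
time_s: 7.25
eef_pos: [0.4227, -0.2366, 0.3218]
eef_rot: [0.541, 0.457, 0.538, -0.457]
wrist_force: [0.1, 0.4, -0.6]
opening: 0.083
```

Run:
```python
from h import *
p,R,o=pose(); M=R.as_matrix(); y0=np.degrees(np.arctan2(M[1,1],M[0,1])); print(p,y0,o['time_s'],M.round(3).tolist())
for n in('side','top'): snap(n,n+'3')
c=np.load('pics/top3.npz'); i=c['img'][100:250,285:445,::-1]; cv2.imwrite('pics/t3c.png',cv2.resize(i,None,fx=4,fy=4,interpolation=3))
c=np.load('pics/side3.npz'); i=c['img'][85:235,240:400,::-1]; cv2.imwrite('pics/s3c.png',cv2.resize(i,None,fx=4,fy=4,interpolation=3))
rows(interp(p,y0,[*c2w(-.06,.003),.30],97.5,9),p,RV(y0))
```

```text
[ 0.42273646 -0.23655071  0.32178079] 9.427059067397902 7.25 [[0.002, 0.986, 0.164], [-0.002, 0.164, -0.986], [-1.0, 0.002, 0.003]]
[0.0024, 0.0076, -0.0189] [-9.8, -0.0, 0.0]
[0.0024, 0.0107, -0.0173] [-9.8, 0.0, -0.0]
[0.0024, 0.0135, -0.0152] [-9.8, 0.0, -0.0]
[0.0024, 0.0159, -0.0127] [-9.8, 0.0, 0.0]
[0.0024, 0.0178, -0.0098] [-9.8, 0.0, 0.0]
[0.0024, 0.0192, -0.0066] [-9.8, 0.0, 0.0]
[0.0024, 0.0201, -0.0033] [-9.8, 0.0, 0.0]
[0.0024, 0.0203, 0.0002] [-9.8, 0.0, 0.0]
[0.0024, 0.02, 0.0036] [-9.8, 0.0, 0.0]
```

View pics/t3c.png

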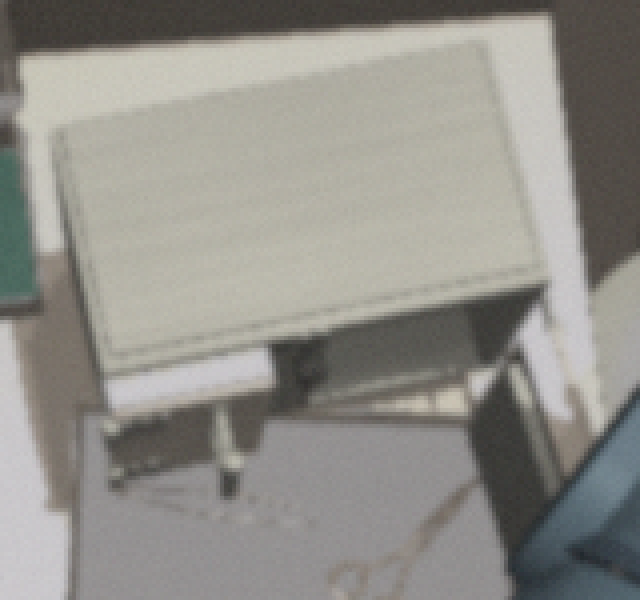

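View pics/s3c.png

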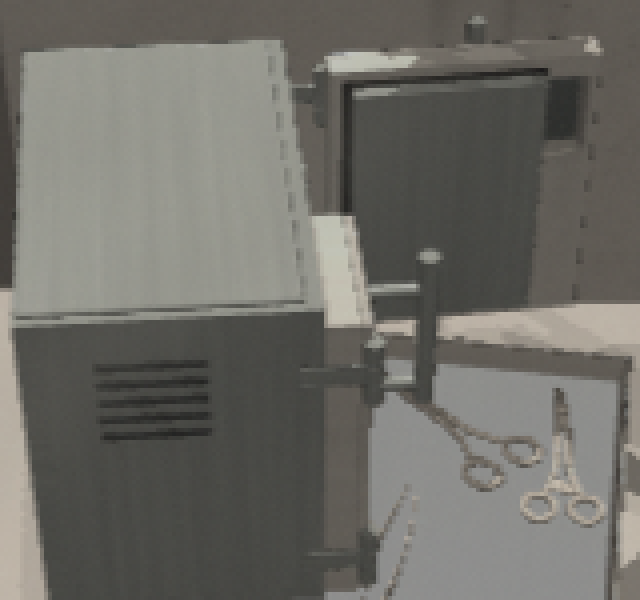

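The active door is wide open. The black thumb piece shows at about (312,365) in the top crop. I'll enlarge it and measure both.

Run:
```python
from h import *
c=np.load('pics/top3.npz'); i=c['img'][170:215,335:395,::-1]; i=cv2.convertScaleAbs(i,alpha=1.8); cv2.imwrite('pics/t3d.png',cv2.resize(i,None,fx=12,fy=12,interpolation=3))
w=w2c(cloud(c))
for v in range(182,203): print(v,' '.join('%4d,%4d,%4d'%tuple(np.round(w[v,u]*1000)) for u in range(352,371,2)))
for n in ('top3','side3'):
    w=w2c(cloud(np.load(f'pics/{n}.npz')))
    m=(abs(w[...,2]-.234)<.006)&(w[...,1]<-.10)&(w[...,1]>-.18)&(w[...,0]<-.03)&(w[...,0]>-.20)
    P=w[m][:,:2].astype(np.float32); print(len(P),cv2.minAreaRect(P) if len(P)>5 else '', cv2.fitLine(P,2,0,.01,.01).ravel() if len(P)>5 else '')
```

```text
182    6,  33, 245    5,  28, 243    4,  24, 245    3,  20, 247    2,  15, 244    1,  11, 245    1,   6, 243    0,   2, 244    1,  -3, 236    1,  -9, 230
183    5,  33, 241    3,  29, 243    3,  24, 242    0,  21, 246    0,  16, 243   -1,  12, 245   -1,   6, 239   -1,   2, 237    1,  -5, 223   42, -35,  56
184    1,  34, 247    1,  30, 245    1,  25, 239   -1,  21, 242   -1,  16, 238   -1,  11, 236   -1,   6, 230   -1,   1, 229   40, -29,  56   38, -33,  61
185    0,  34, 243    1,  29, 235    1,  24, 230   -1,  20, 233    0,  15, 227   -1,  10, 227    0,   5, 219   -2,   1, 222   38, -28,  55   35, -32,  62
186    1,  33, 228    0,  29, 228   -1,  24, 228   -1,  19, 224    0,  14, 219   -3,  10, 224   -1,   5, 215   -1,   0, 211   35, -28,  54   35, -33,  53
187   -1,  33, 225    0,  28, 221   -1,  24, 220   -1,  19, 215   -2,  14, 214   -2,   9, 210   -2,   4, 208   34, -22,  55   32, -27,  58   31, -32,  55
188   -1,  33, 216   -1,  28, 216   -2,  24, 215   -2,  18, 208   -2,  14, 206   -3,   9, 206   -5,   5, 209   31, -21,  56   30, -26,  56   28, -31,  56
189   -1,  33, 210   -
[... 1760 characters left out ...]
,  53    0,  -8,  60    2, -15,  45    9, -26,   4    9, -32,   1
201  -22,  36, 178   -2,  20,  80   -2,  15,  78   -1,   8,  65    0,   2,  57    2,  -5,  41   10, -16,  -2    8, -20,   1    8, -26,  -1    7, -31,  -1
202    0,  24,  66   -1,  19,  62    0,  13,  55    7,   3,  14    4,  -1,  24    5,  -7,  15    3, -12,  20    3, -18,  16    2, -24,  13    0, -28,  16
340 ((-0.08297254145145416, -0.12678050994873047), (0.112357959151268, 0.051189012825489044), 27.22796058654785) [ 0.9929311   0.1186918  -0.06702673 -0.11933786]
509 ((-0.10711313784122467, -0.14040347933769226), (0.15613269805908203, 0.06852700561285019), 2.395263195037842) [ 0.9980637   0.06220035 -0.10732818 -0.11837209]
```

View pics/t3d.png

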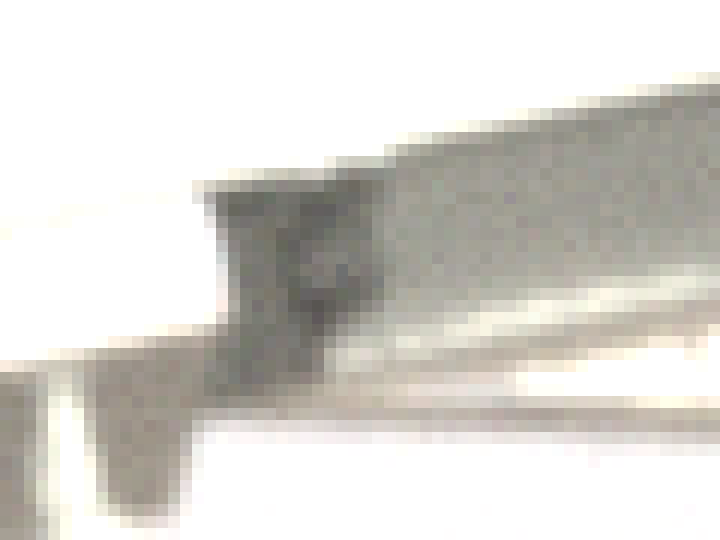

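The depth data agree with the stated geometry: the thumb top spans cab x −3…−20 mm and y 2…18 mm, with the strip at x≈0. The active door is at roughly 86–92°. Moving above the thumb with the fingers shut.

Request:
drive_tool(
  increments=[
    [0.002,0.008,-0.019,-9.8,0,0,-1],
    [0.002,0.011,-0.017,-9.8,0,0,-1],
    [0.002,0.0135,-0.015,-9.8,0,0,-1],
    [0.002,0.016,-0.013,-9.8,0,0,-1],
    [0.002,0.018,-0.01,-9.8,0,0,-1],
    [0.002,0.019,-0.007,-9.8,0,0,-1],
    [0.002,0.02,-0.003,-9.8,0,0,-1],
    [0.002,0.02,0,-9.8,0,0,-1],
    [0.002,0.02,0.004,-9.8,0,0,-1],
    [0,0,0,0,-6,0,-1],
  ],
)

```text
time_s: 8.6
eef_pos: [0.4626, -0.0557, 0.2999]
eef_rot: [0.741, -0.045, 0.668, 0.052]
wrist_force: [-0.2, -0.3, 0.2]
opening: -0.004
```

Run:
```python
from h import *
p,R,o=pose(); print(p,w2c(p),R.as_matrix().round(3).tolist(),np.round(o['q'],3),o['opening'])
S=RV(97.5)*Ro.from_rotvec([0,-6,0],degrees=True)
rows([([*c2w(-.016,.006),.27],S),([*c2w(-.016,.006),.225],S),([*c2w(-.016,.006),.20],S)])
```

```text
[ 0.46259273 -0.05565641  0.29991137] [-0.0597442   0.0051545   0.29991137] [[0.102, -0.138, 0.985], [0.016, 0.99, 0.137], [-0.995, 0.002, 0.103]] [-0.414 -0.193  1.865  0.057  1.383 -2.131] -0.003525885448773247
[0.0343, 0.0004, 0.0404] [0.4, -0.1, -0.2]
[0.0448, 0.0, -0.0047] [0.0, 0.0, 0.0]
[0.0249, 0.0, -0.0026] [0.0, 0.0, 0.0]
```

Request:
drive_tool(
  increments=[
    [0.017,0,0.02,0.4,0,-0.2,-1],
    [0.017,0,0.02,0,0,0,-1],
    [0.0225,0,-0.0024,0,0,0,-1],
    [0.0225,0,-0.0024,0,0,0,-1],
    [0,0,0,0,0,0,-1],
  ],
)

```text
time_s: 9.22
eef_pos: [0.5032, -0.051, 0.2239]
eef_rot: [0.74, -0.042, 0.67, 0.047]
wrist_force: [-0.5, 0.2, 0.3]
opening: -0.0
```

Run:
```python
from h import *
p,R,o=pose(); print(p,w2c(p),o['wrist_force'])
snap('side','side4'); c=np.load('pics/side4.npz'); i=c['img'][85:235,240:400,::-1]; cv2.imwrite('pics/s4c.png',cv2.resize(i,None,fx=4,fy=4,interpolation=3))
```

```text
[ 0.50317964 -0.05102147  0.22387961] [-0.01889917  0.00447352  0.22387961] [-0.51215919  0.16807339  0.26840527]
```

View pics/s4c.png

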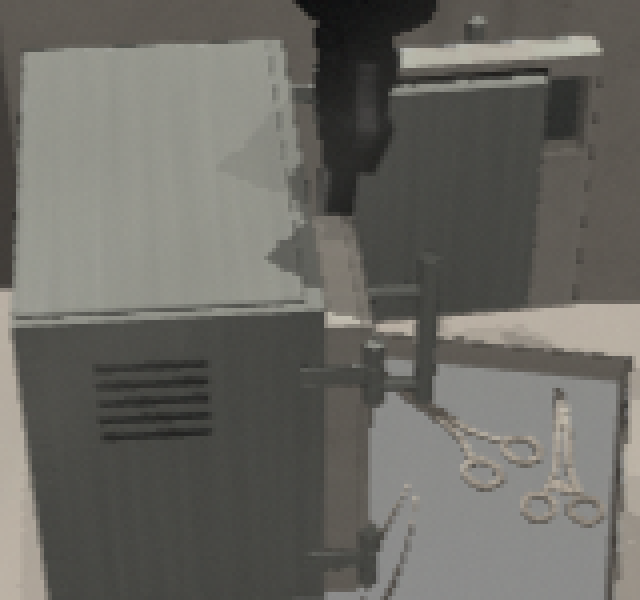

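The fingers are just above the thumb and clear of the body and the door. Pressing down in small steps.

Request:
drive_tool(
  increments=[
    [0.005,0.001,0.0015,0,0,0,-1],
    [0.005,0,-0.0005,0,0,0,-1],
    [0.004,0,-0.0004,0,0,0,-1],
  ],
)

```text
time_s: 9.65
eef_pos: [0.5079, -0.0507, 0.2141]
eef_rot: [0.742, -0.043, 0.667, 0.046]
wrist_force: [0.3, 0.6, 2.2]
opening: 0.002
```

Request:
drive_tool(
  increments=[
    [0.003,0,-0.0003,0,0,0,-1],
    [0.003,0,-0.0003,0,0,0,-1],
    [0.002,0,-0.0002,0,0,0,-1],
    [0,0,0,0,0,0,-1],
  ],
)

```text
time_s: 10.15
eef_pos: [0.5073, -0.0507, 0.2053]
eef_rot: [0.742, -0.043, 0.668, 0.046]
wrist_force: [0.1, -0.4, 1.7]
opening: 0.004
```

Request:
drive_tool(
  increments=[
    [0.002,0,-0.0002,0,0,0,-1],
    [0.002,0,-0.0002,0,0,0,-1],
  ],
)

```text
time_s: 10.4
eef_pos: [0.5074, -0.0507, 0.2014]
eef_rot: [0.742, -0.043, 0.668, 0.046]
wrist_force: [-0.8, 0.0, 3.0]
opening: -0.002
```

Request:
drive_tool(
  increments=[
    [0.001,0,0,0,0,0,-1],
    [0.001,0,0,0,0,0,-1],
  ],
)

```text
time_s: 10.65
eef_pos: [0.508, -0.0507, 0.2009]
eef_rot: [0.742, -0.043, 0.667, 0.046]
wrist_force: [-6.0, 0.7, 17.7]
opening: -0.001
```

Request:
drive_tool(
  increments=[
    [0.001,0,0,0,0,0,-1],
    [0,0,0,0,0,0,-1],
  ],
)

```text
time_s: 10.9
eef_pos: [0.5081, -0.0508, 0.2008]
eef_rot: [0.742, -0.044, 0.667, 0.046]
wrist_force: [-8.3, 1.2, 19.2]
opening: -0.004
```

The force rose to 19 N at TCP z 0.201, which puts the tips at 0.190 as expected for the bolt's stop. Lifting and looking.

Request:
drive_tool(
  increments=[
    [-0.01,0,0,0,0,0,-1],
    [-0.03,0,0,0,0,0,-1],
    [-0.04,0,-0.005,0,0,0,-1],
    [-0.02,0.02,-0.02,0,6,0,0],
    [0,0.02,-0.015,0,0,0,0],
    [0,0.02,0,0,0,0,0],
    [0,0,0,0,0,0,0],
  ],
)

```text
time_s: 11.78
eef_pos: [0.4496, 0.0038, 0.2948]
eef_rot: [0.705, -0.046, 0.706, 0.044]
wrist_force: [0.3, -0.1, 0.3]
opening: 0.5
```

Run:
```python
from h import *
p,R,o=pose(); print(p,w2c(p),R.as_matrix().round(3).tolist(),np.round(o['q'],3),o['opening'],o['time_s'])
c=snap('top','top5'); i=c['img'][170:215,335:395,::-1]; i=cv2.convertScaleAbs(i,alpha=1.8); cv2.imwrite('pics/t5d.png',cv2.resize(i,None,fx=12,fy=12,interpolation=3))
rows([([*c2w(-.06,.0695),.28],RV(97.5)),([*c2w(-.06,.0695),.21],RV(97.5))])
```

```text
[0.44964344 0.00378735 0.29476802] [-0.06485547  0.06577727  0.29476802] [[-0.001, -0.128, 0.992], [-0.002, 0.992, 0.128], [-1.0, -0.002, -0.001]] [-0.255 -0.154  1.839 -0.002  1.456 -1.954] 0.5002830278015662 11.775
[0.0148, 0.0045, 0.0047] [-0.2, -0.0, 0.2]
[0.07, 0.0, 0.0] [0.0, 0.0, 0.0]
```

View pics/t5d.png

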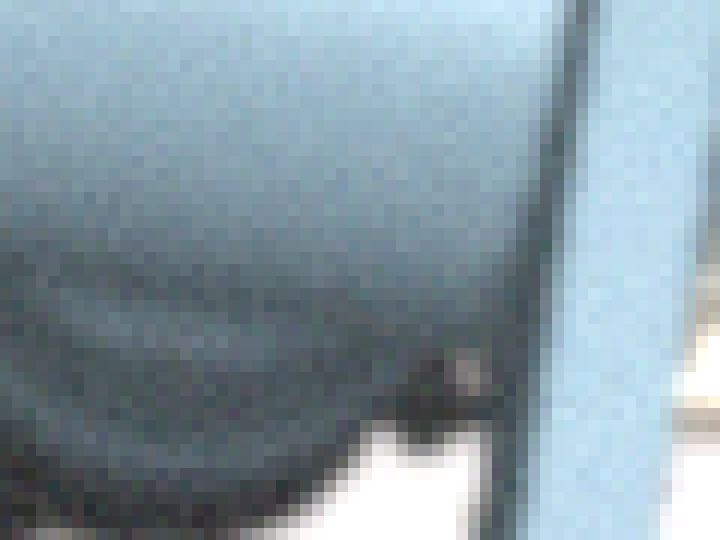

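The arm hides the bolt here, so I'll check it later. The force signature was clear, so I'm going on to the passive pull.

Request:
drive_tool(
  increments=[
    [0.015,0.0045,0.005,0,0,0,0],
    [0.025,0,0,0,0,0,0],
    [0.025,0,0,0,0,0,0],
    [0.02,0,0,0,0,0,0],
    [0,0,0,0,0,0,0],
    [0,0,0,0,0,0,-1],
    [0,0,0,0,0,0,-1],
    [0,0,0,0,0,0,-1],
    [0,0,0,0,0,0,-1],
  ],
)

```text
time_s: 12.95
eef_pos: [0.4553, 0.0071, 0.2111]
eef_rot: [0.706, -0.046, 0.705, 0.043]
wrist_force: [-0.2, -4.4, 4.8]
opening: 0.117
```

Run:
```python
from h import *
p,R,o=pose(); M=R.as_matrix(); print(p,w2c(p),o['wrist_force'],M.round(3).tolist())
H=c2w(-.024,.13); r=p[:2]-H
n=20; th=-92; y0=np.degrees(np.arctan2(M[1,1],M[0,1])); print(y0,np.hypot(*r))
W=[]
for k in range(1,n+1):
    a=np.radians(th*k/n); W.append(([*(H+[r[0]*np.cos(a)-r[1]*np.sin(a),r[0]*np.sin(a)+r[1]*np.cos(a)]),p[2]],RV(y0+th*k/n)))
rows(W[:3],p,RV(y0)); print(W[-1][0])
```

```text
[0.45530496 0.00711567 0.2111111 ] [-0.0588093   0.06834131  0.2111111 ] [-0.2076018  -4.41988283  4.78711402] [[0.002, -0.126, 0.992], [-0.004, 0.992, 0.126], [-1.0, -0.004, 0.002]]
97.21786872875296 0.07080594774897463
[0.0, 0.003, -0.0048] [4.6, 0.0, 0.0]
[0.0, 0.003, -0.0048] [4.6, 0.0, 0.0]
[0.0, 0.003, -0.0048] [4.6, 0.0, 0.0]
[np.float64(0.4171066718135641), np.float64(0.10154973279150863), np.float64(0.21111109682151927)]
```

Request:
drive_tool(
  increments=[
    [0,0.003,-0.0048,4.6,0,0,-1],
    [0,0.003,-0.0048,4.6,0,0,-1],
  ],
)

```text
time_s: 13.2
eef_pos: [0.4452, 0.0122, 0.2111]
eef_rot: [0.708, 0.012, 0.706, -0.015]
wrist_force: [0.6, -4.2, 4.6]
opening: 0.119
```

The door moves freely, so the bolt is clear. Continuing.

Request:
drive_tool(
  increments=[
    [0,0.003,-0.0048,4.6,0,0,-1],
    [0,0.003,-0.0048,4.6,0,0,-1],
    [0,0.003,-0.0048,4.6,0,0,-1],
    [0,0.003,-0.0048,4.6,0,0,-1],
    [0,0.003,-0.0048,4.6,0,0,-1],
    [0,0.003,-0.0048,4.6,0,0,-1],
    [0,0.003,-0.0048,4.6,0,0,-1],
    [0,0.003,-0.0048,4.6,0,0,-1],
    [0,0.003,-0.0048,4.6,0,0,-1],
  ],
)

```text
time_s: 14.32
eef_pos: [0.4141, 0.052, 0.2111]
eef_rot: [0.657, 0.261, 0.656, -0.263]
wrist_force: [-2.9, -3.9, 8.5]
opening: 0.12
```

Request:
drive_tool(
  increments=[
    [0,0.003,-0.0048,4.6,0,0,-1],
    [0,0.003,-0.0048,4.6,0,0,-1],
    [0,0.003,-0.0048,4.6,0,0,-1],
    [0,0.003,-0.0048,4.6,0,0,-1],
    [0,0.003,-0.0048,4.6,0,0,-1],
    [0,0.003,-0.0048,4.6,0,0,-1],
    [0,0.003,-0.0048,4.6,0,0,-1],
    [0,0.003,-0.0048,4.6,0,0,-1],
    [0,0.003,-0.0048,4.6,0,0,-1],
    [0,0,0,0,0,0,-1],
  ],
)

```text
time_s: 15.58
eef_pos: [0.4175, 0.103, 0.211]
eef_rot: [0.523, 0.477, 0.522, -0.477]
wrist_force: [-4.7, 0.8, 9.7]
opening: 0.118
```

Run:
```python
from h import *
p,R,o=pose(); M=R.as_matrix(); print(p,w2c(p),o['wrist_force'],np.degrees(np.arctan2(M[1,1],M[0,1])))
r=w2c(p)[:2]-[-.024,.13]; print(r)
```

```text
[0.41749006 0.1029844  0.21104278] [-0.08383965  0.1683126   0.21104278] [-4.71437984  0.82609601  9.66614773] 5.201851898096589
[-0.05983965  0.0383126 ]
```

Request:
drive_tool(
  increments=[
    [0,0,0,0,0,0,0],
    [0,0,0,0,0,0,0],
    [0,0,0,0,0,0,0],
    [-0.02,0,0,0,0,0,0],
    [-0.03,0,0,0,0,0,0],
    [-0.04,0,0,0,0,0,0],
    [-0.04,0,0,0,0,0,0],
  ],
)

```text
time_s: 16.45
eef_pos: [0.4171, 0.1024, 0.3409]
eef_rot: [0.523, 0.476, 0.522, -0.477]
wrist_force: [0.4, -0.6, 0.2]
opening: 0.502
```

Request:
drive_tool(
  increments=[
    [0,-0.01,-0.04,0,0,0,0],
    [0,-0.01,-0.05,0,0,0,0],
    [0,-0.02,-0.05,0,0,0,0],
    [0,-0.02,-0.05,0,0,0,0],
    [0,-0.02,-0.05,0,0,0,0],
    [0,-0.03,-0.05,0,0,0,0],
    [0,-0.03,-0.05,0,0,0,0],
    [0,-0.03,-0.05,0,0,0,0],
    [0,0,0,0,0,0,0],
  ],
)

```text
time_s: 17.58
eef_pos: [0.2097, 0.4775, 0.3382]
eef_rot: [0.524, 0.474, 0.523, -0.476]
wrist_force: [0.9, -1.4, -0.7]
opening: 0.499
```

Run:
```python
from h import *
p,R,o=pose(); print(p,o['time_s'])
for n in('top','side'): 
    c=snap(n,n+'6'); w=w2c(cloud(c))
    i=c['img'][90:270,250:450,::-1] if n=='top' else c['img'][60:260,230:430,::-1]
    cv2.imwrite(f'pics/{n}6c.png',cv2.resize(i,None,fx=3,fy=3,interpolation=3))
    for a,b in((-.17,-.10),(.10,.15)):
        m=(abs(w[...,2]-.234)<.005)&(w[...,1]<b)&(w[...,1]>a)&(w[...,0]<-.035)&(w[...,0]>-.20)
        P=w[m][:,:2].astype(np.float32)
        if len(P)>5: print(n,a,len(P),cv2.fitLine(P,2,0,.01,.01).ravel(),np.percentile(P,[2,98],0).round(3).tolist())
```

```text
[0.20966225 0.47754719 0.3381884 ] 17.575
top -0.17 707 [ 0.99832696  0.05782076 -0.11199839 -0.12181909] [[-0.184, -0.136], [-0.038, -0.108]]
top 0.1 385 [ 0.99833035 -0.05776253 -0.07712948  0.12083532] [[-0.117, 0.109], [-0.037, 0.133]]
side -0.17 460 [ 0.9984577   0.05551869 -0.10952216 -0.11859383] [[-0.182, -0.135], [-0.038, -0.106]]
side 0.1 413 [ 0.99842936 -0.05602474 -0.07663683  0.12358645] [[-0.117, 0.108], [-0.037, 0.136]]
```

View pics/top6c.png

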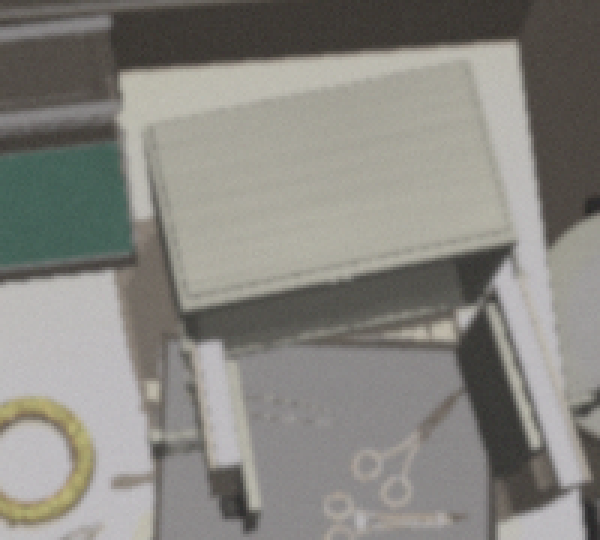

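View pics/side6.png

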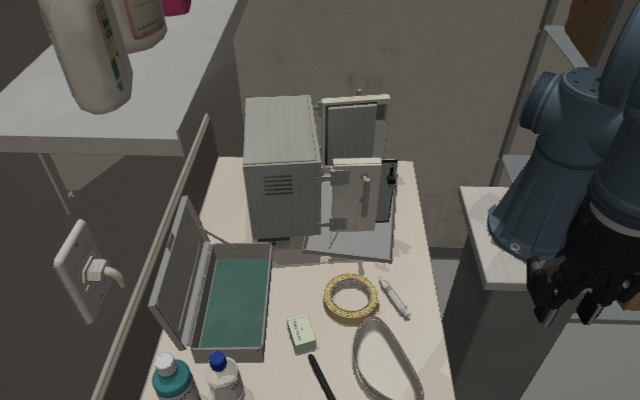

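Both doors stand open at about 93°, and the tape and carton look unmoved. The bolt's thumb shows in the side view at about (391,178). Checking its height and the tape and carton positions.

Run:
```python
from h import *
for n,b in(('top6',(315,340,240,272)),('side6',(380,402,155,190))):
    c=np.load(f'pics/{n}.npz'); w=w2c(cloud(c)); u0,u1,v0,v1=b
    s=w[v0:v1,u0:u1].reshape(-1,3); g=c['img'][v0:v1,u0:u1].reshape(-1,3).max(1)
    k=(g<50)&(s[:,2]>.1); print(n,k.sum(),np.percentile(s[k],[2,10,50,90,98],0).round(3).tolist())
    m=s[(s[:,1]>.133)&(s[:,0]<-.12)&(s[:,0]>-.155)&(s[:,2]>.1)]; print(len(m),np.sort(m[:,2])[-25:].round(3))
    i=c['img'][v0:v1,u0:u1,::-1]; cv2.imwrite(f'pics/{n}_b.png',cv2.resize(cv2.convertScaleAbs(i,alpha=2),None,fx=14,fy=14,interpolation=3))
a=np.load('pics/side0.npz')['img'].astype(int); b=np.load('pics/side6.npz')['img'].astype(int)
d=abs(a-b).mean(2)
print('tape',d[268:330,318:382].mean(),'carton',d[310:355,283:320].mean(),'ref',d[260:330,210:260].mean())
```

```text
top6 3 [[-0.146, 0.116, 0.188], [-0.146, 0.116, 0.188], [-0.142, 0.117, 0.189], [-0.14, 0.117, 0.19], [-0.139, 0.117, 0.191]]
0 []
side6 151 [[-0.153, 0.112, 0.166], [-0.149, 0.113, 0.186], [-0.144, 0.116, 0.192], [-0.135, 0.132, 0.227], [-0.127, 0.134, 0.228]]
8 [0.185 0.186 0.186 0.188 0.188 0.188 0.19  0.19 ]
tape 4.132140456989247 carton 3.9983983983983986 ref 2.281047619047619
```

```bash
python3 -c "
import cv2,numpy as np
a=cv2.imread('pics/top6_b.png');b=cv2.imread('pics/side6_b.png')
h=max(a.shape[0],b.shape[0]);f=lambda x:cv2.copyMakeBorder(x,0,h-x.shape[0],0,10,0)
cv2.imwrite('pics/b6.png',np.hstack([f(a),f(b)]))"
```

```text
(no output)
```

View pics/b6.png

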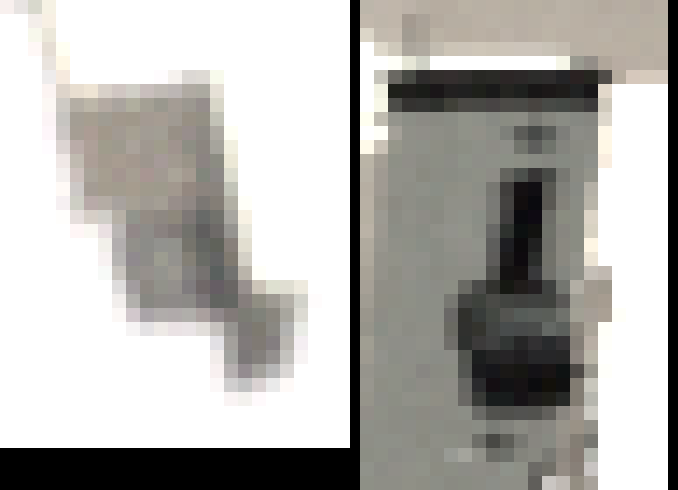

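The thumb top reads 0.188–0.190 m, against the expected 0.190 for fully down. Handing in.

```bash
python3 -c "
from bench import hand_in
print(hand_in())"
```

```text
the job is handed in; nothing more can be done
None
```

The cabinet is open as asked, and I handed the job in at about 17.7 s on the robot's clock. I opened the right door by its pull, pressed the flush bolt down to its stop, then opened the left door by its pull and moved the arm clear.

Last checks:
- **Doors:** both cameras put each door at about 93°.
- **Bolt:** the top of the thumb piece reads 0.188–0.190 m, and fully down is 0.190 m. The force rose to about 19 N at the stop, and the left door then moved freely.
- **Tape roll and carton:** they look unmoved and the arm never went near them. The before/after image difference there was slightly higher than at a reference patch (about 4 against 2.3). I took that as noise, texture or shadow and did not measure their positions separately.
- **One reading that disagreed:** with the arm partly in view, an earlier top-camera fit put the right door nearer 90°. The later unobstructed views from both cameras agree on 93°.

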